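# Find the passed loudspeaker and send it down the line

### The arm

A 6-joint arm with a two-finger parallel gripper is mounted at the origin on the work surface. World frame = base frame: x ahead of the robot, y to its left, z up, the work surface at z = 0. Lengths are in m, angles in rad, forces in N, time in s.
With the tool pointing down it reaches from about 0.25 to 0.775 m from the base axis. Payload 4 kg.
Tool frame: the origin (TCP) lies midway between the tips of the shut fingers; the grasp point (between the pads) lies 19 mm behind it; z points along the fingers, y is the direction in which the jaws open and shut (so a half turn about z gives the same grasp; the last joint's range is limited). The gripper opens to 94 mm and grips with 3 to 60 N. Pads are 16 mm wide; open, the fingers measure 119 mm over their backs; the gripper's body (75 mm by 177 mm) begins 78 mm behind the grasp point.
Start: joints at [1.194, 0.087, 1.371, -0, 1.684, -0.103], TCP at [0.149, 0.53, 0.206] pointing down, gripper open.
Joint ranges: [-3.1, 3.1], [-0.76, 2.03], [0.27, 2.55], [-1.08, 4.22], [0.17, 2.65], [-2.57, 2.57]. Speed limits (rad/s): [2.79, 2.79, 3.14, 3.14, 3.14, 3.14].

### API

Orientations are given as [roll, pitch, yaw] about the fixed x, y, z axes, in that order (R = Rz(yaw) Ry(pitch) Rx(roll)).
In Python, from bench import robot gives the robot as it stands.
- The arm moves only by the tool servo_tool, never from a script. Its argument "rows" is a list of rows, each a list of 2 entries, a list of its own where there are three numbers: the shift along the tool's x, y, z normalised to -1 to 1, where 1 is 0.08 m, then the turn about the tool's z normalised to -1 to 1, where 1 is pi/2 rad. A call has 1 to 12 rows; each row is the pose to reach, as a shift and turn from the pose commanded when the call began, along the tool's axes at that moment; what a row does not reach only later rows make up. A row lasts 1/12 s, in which the tool goes at most 41.7 mm and 7.16 degrees, less where a joint would pass 70% of its speed; a pose out of reach is approached as far as the arm can. A call with a number of a shift or a turn outside -1 to 1 is refused whole. A call with a gripper value outside its range is refused whole. "grip" is the closure, from -1 (fully open) to 1 (shut), set as the call begins (left out, the last holds). The fingers move at their own pace and stop on an object; the grip force is fixed at half the most. Time passes only in rows, so rows that repeat a pose let the fingers close. It gives the time, the measured TCP pose, the force and the opening at its end, in the units of the state.
- robot.get_obs(): the state, without advancing time (a new reading comes with each control period).
- robot.snapshot(name): name is "scene" or "side" or "wrist"; returns a dict with "pixels" (384x512x3 uint8, red, green, blue), "camera_matrix" (3x3 intrinsics, pixels), "world_from_camera" (4x4, takes a point from camera to world coordinates). Camera axes: x right, y down, z forward; pixel columns grow to the right and rows downward; lengths in m; the calibration is good to about 2 mm. A picture is of the moment at which its call begins. There is no depth.
- robot.close_job(): hands the job in, once; it reports no verdict.
The state is a dict: "time": time; "joint_positions": joint angles; "qvel": joint speeds; "joint_torque": joint torques, N m; "tool_pos": TCP position; "ee_rot": TCP orientation; "wrist_force": force on the tool from outside, world axes, zero at the start; "wrist_torque": the same for the moment, N m; "width": finger opening in m.
Only numpy, scipy, OpenCV 4.12 (cv2) and the standard library are available. Lean on these libraries where they do the work, as an engineer would, in place of code of your own. Each camera call takes 0.05 s, during which the arm holds its last target.

### The job

Two mini loudspeakers stand on the mat-covered side tables, one on either side of the roller line; one of them has the round inspection stamp on its underside. Tip both over onto their backs towards the robot, each on its own side table, so that the drive units face up and the undersides can be seen; then push the stamped one, still lying on its back, sideways until it is wholly on the rollers, and leave the other lying on its side table. Use only the fingertips or the outside of the fingers: do not grip, lift or carry the loudspeakers, and do not disturb anything else.

Things in the scene. Friction and masses are not known exactly. Their poses are not given: they have to be found in the camera images.
- speaker_1: one of two like mini loudspeakers: black box, depth 100 (x), width 140 (y), height 130 mm (z), 0.7 kg; origin at its centre. x points out of the front (round drive unit, 84 mm, dished 7 mm; top 19 mm of the front flat), z out of the top. Starts upright on a side table, back to the robot. Pulled back at the top of its front (3-5 N) it tips about the lower back edge, falling over past 38 deg
- speaker_2: one of two like mini loudspeakers: black box, depth 100 (x), width 140 (y), height 130 mm (z), 0.7 kg; origin at its centre. x points out of the front (round drive unit, 84 mm, dished 7 mm; top 19 mm of the front flat), z out of the top. Starts upright on a side table, back to the robot. Pulled back at the top of its front (3-5 N) it tips about the lower back edge, falling over past 38 deg
- stamp (a point): centre of the inspection stamp, a dark ink ring 72 mm across with a tick inside, in the middle of the underside of one of the two speakers and hidden until that one is tipped; the other underside is blank but for four small screw heads
- line: fixed unit: roller dispatch line with a mat-covered side table on each side, all at one level 70 mm above the bench. Origin on the bench, mid-line; x along the line away from the robot, y to the left. Free-turning rollers lie along y, filling y -125..125, x -330..385 mm; side tables fill |y| 150..460, x -255..235 mm. An end plate 15 mm higher closes the near end
- woofer_left: loose round drive unit, 92 mm across and 50 mm tall, standing at the far end of the left side table; origin under its centre. Leave it alone
- woofer_right: loose round drive unit, 92 mm across and 50 mm tall, at the far end of the right side table; origin under its centre. Leave it alone
- glue: white bottle, 52 mm across and 130 mm tall, at the outer edge of the left side table; origin under its centre. Leave it alone
- screwdriver: screwdriver lying along the outer edge of the right side table; origin under it. Leave it alone
- carton: small cardboard carton, 110 x 90 x 80 mm tall, standing on the rollers farther down the line; origin under its centre. Leave it alone
There are look-alikes about, which are no part of the job. What is shaped like the speaker_1 but green or yellow is not meant.

How it is judged:
On the way:
1. both loudspeakers have been tipped and lie on their backs, drive units up, each still on its own side table (angle between each of speaker_1, speaker_2's own x axis and vertical below 0.15 rad and (y of speaker_1 in the frame of line above 0.155 m or y of speaker_1 in the frame of line below -0.155 m) and (y of speaker_2 in the frame of line above 0.155 m or y of speaker_2 in the frame of line below -0.155 m) and linear speed of each of speaker_1, speaker_2 below 0.02 m/s), for 0.2 s.
At the end, for the whole second after the job is handed in: The stamped loudspeaker lies on its back (within 0.15 rad, drive unit up) at rest on the rollers, its centre within 55 mm of the line's middle; the other lies on its back at rest on a side table, its centre at least 155 mm from the line's middle (angle between each of speaker_1, speaker_2's own x axis and vertical below 0.15 rad and linear speed of each of speaker_1, speaker_2 below 0.02 m/s and z of speaker_1 in the frame of line between 0.11 and 0.13 m and z of speaker_2 in the frame of line between 0.11 and 0.13 m and ((distance between stamp and speaker_1 below 0.1 m and (y of speaker_1 in the frame of line between -0.055 and 0.055 m and x of speaker_1 in the frame of line between -0.27 and 0.33 m) and (y of speaker_2 in the frame of line above 0.155 m or y of speaker_2 in the frame of line below -0.155 m)) or (distance between stamp and speaker_2 below 0.1 m and (y of speaker_2 in the frame of line between -0.055 and 0.055 m and x of speaker_2 in the frame of line between -0.27 and 0.33 m) and (y of speaker_1 in the frame of line above 0.155 m or y of speaker_1 in the frame of line below -0.155 m)))); the robot touches nothing.
It fails at once if a loudspeaker is lifted or carried (((angle between speaker_1's own z axis and vertical below 0.35 rad and z of speaker_1 in the frame of line above 0.165 m) or (angle between speaker_1's own x axis and vertical below 0.35 rad and z of speaker_1 in the frame of line above 0.155 m) or z of speaker_1 in the frame of line above 0.18 m) or ((angle between speaker_2's own z axis and vertical below 0.35 rad and z of speaker_2 in the frame of line above 0.165 m) or (angle between speaker_2's own x axis and vertical below 0.35 rad and z of speaker_2 in the frame of line above 0.155 m) or z of speaker_2 in the frame of line above 0.18 m)).
It fails at once if the unstamped loudspeaker is pushed onto the rollers ((not (distance between stamp and speaker_1 below 0.1 m) and y of speaker_1 in the frame of line between -0.12 and 0.12 m) or (not (distance between stamp and speaker_2 below 0.1 m) and y of speaker_2 in the frame of line between -0.12 and 0.12 m)).
It fails at once if something else on the tables or the bench is moved by more than 30 mm (distance of any of woofer_left, woofer_right, glue, screwdriver, carton from where it was at the start of the episode above 0.03 m).
It also fails if it takes over 72 s, if anything falls off the work surface, if the arm or the gripper's body presses on something with over 40 N, if the wrist force passes 120 N, or if a joint passes its speed limit or range.

## Working session

There is one attempt and no reset: what is moved stays moved. The work goes in short steps, Python scripts to look and compute and a tool call to move; the robot and the scene stay as the last step left them, time stands still between calls to the robot, and variables do not carry over. Pictures are saved under pics/ and viewed, and the job is handed in when it is done.

Besides the shell and the picture viewer there is one more tool, called by a JSON object that holds its "name" and its "arguments". servo_tool: Moves the arm, as the interface text tells. Its arguments: {"type":"object","properties":{"rows":{"type":"array"},"grip":{"type":"number"}},"required":["rows"]}

```bash
mkdir -p pics; ls
cat > h.py <<'E'
from bench import robot
import cv2, numpy as np, sys
def snap(n,tag):
    s=robot.snapshot(n); cv2.imwrite(f'pics/{tag}.png',s['pixels'][:,:,::-1]); 
    np.savez(f'{tag}.npz',**{k:np.array(v) for k,v in s.items()}); return s
def ray(s,u,v,z):
    K=np.array(s['camera_matrix']);T=np.array(s['world_from_camera'])
    d=T[:3,:3]@np.linalg.inv(K)@[u,v,1]; o=T[:3,3]; return o+d*(z-o[2])/d[2]
def proj(s,p):
    K=np.array(s['camera_matrix']);T=np.linalg.inv(np.array(s['world_from_camera']))
    c=T[:3,:3]@np.array(p)+T[:3,3]; q=K@c; return q[:2]/q[2]
E
python3 - <<'E'
from h import *
for n in ['scene','side','wrist']:
    s=snap(n,n+'0'); print(n,s['camera_matrix'],s['world_from_camera'])
print(robot.get_obs())
E
```

```text
pics
scene [[448.11794487   0.         254.85724303]
 [  0.         448.11794487 188.90397402]
 [  0.           0.           1.        ]] [[ 0.5481245   0.52777108 -0.6488584   1.38201436]
 [ 0.83611697 -0.36581817  0.40876091 -0.49847018]
 [-0.02163201 -0.76657339 -0.64179226  0.9998302 ]
 [ 0.          0.          0.          1.        ]]
side [[361.16592114   0.         253.07939901]
 [  0.         361.16592114 190.68100647]
 [  0.           0.           1.        ]] [[-0.99692469 -0.04566441  0.06368609  0.35274895]
 [-0.07721805  0.710976   -0.69896388  1.0171714 ]
 [-0.01336151 -0.70173206 -0.71231565  1.07150404]
 [ 0.          0.          0.          1.        ]]
wrist [[274.63244792   0.         255.41095801]
 [  0.         274.63244792 191.48707378]
 [  0.           0.           1.        ]] [[ 2.70326190e-01  9.33997972e-01  2.33605519e-01  8.16459925e-02]
 [ 9.62768481e-01 -2.62052325e-01 -6.63734153e-02  5.47399938e-01]
 [-7.75766061e-04  2.42850503e-01 -9.70063416e-01  3.83582810e-01]
 [ 0.00000000e+00  0.00000000e+00  0.00000000e+00  1.00000000e+00]]
{'time': 0.15, 'joint_positions': array([ 1.19389398e+00,  8.78368362e-02,  1.37189465e+00, -2.39443207e-05,
        1.68361984e+00, -1.03097723e-01]), 'qvel': array([-1.11303691e-03, -3.15611758e-03, -6.59787994e-03, -3.68128321e-04,
        5.00988861e-05,  1.55527355e-03]), 'joint_torque': array([ 1.09452474e-03, -3.40639436e+01, -3.02793717e+01,  7.17414147e-02,
        3.05291719e-02, -1.04009937e-04]), 'tool_pos': array([0.1485719 , 0.52911125, 0.20455117]), 'ee_rot': array([-3.13984087e+00, -1.57324088e-04,  2.86778522e+00]), 'wrist_force': array([-1.02782613,  0.00825798, -0.20907126]), 'wrist_torque': array([ 0.02511523, -0.03043025, -0.01523567]), 'width': 0.09414632025411891}
```

View pics/scene0.png

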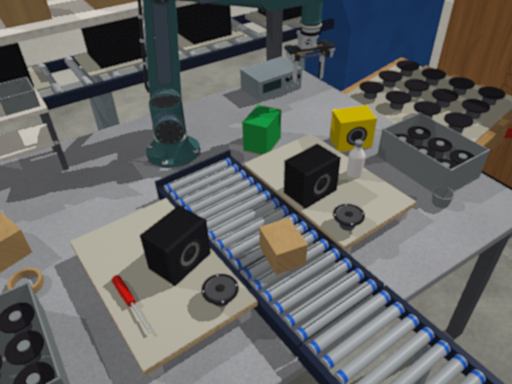

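View pics/side0.png

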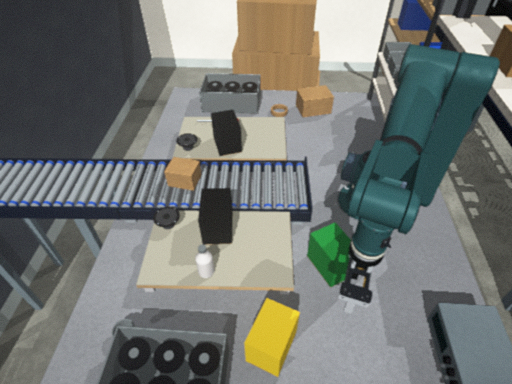

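View pics/wrist0.png

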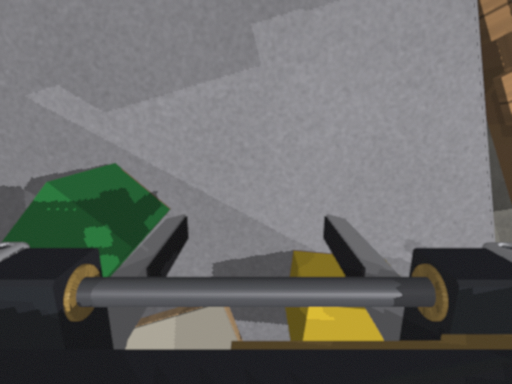

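Black boxes at scene (312,175) on the left table and (176,245) on the right table fit the description: black with a round driver, standing on the side tables. The green one (262,130) and yellow one (353,128) are look-alikes off the tables. I'll confirm with enlarged crops.

Run:
```python
import cv2,numpy as np
a=cv2.imread('pics/scene0.png')
c1=cv2.resize(a[130:250,250:380],None,fx=3,fy=3,interpolation=cv2.INTER_CUBIC)
c2=cv2.resize(a[190:310,110:240],None,fx=3,fy=3,interpolation=cv2.INTER_CUBIC)
cv2.imwrite('pics/cropA.png',np.hstack([c1,c2]))
a=cv2.imread('pics/side0.png')
c1=cv2.resize(a[95:295,130:320],None,fx=3,fy=3,interpolation=cv2.INTER_CUBIC)
cv2.imwrite('pics/cropB.png',c1)
```

```text
(no output)
```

View pics/cropA.png

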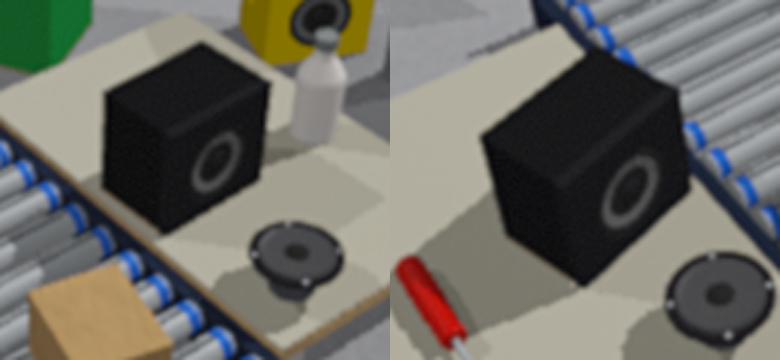

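View pics/cropB.png

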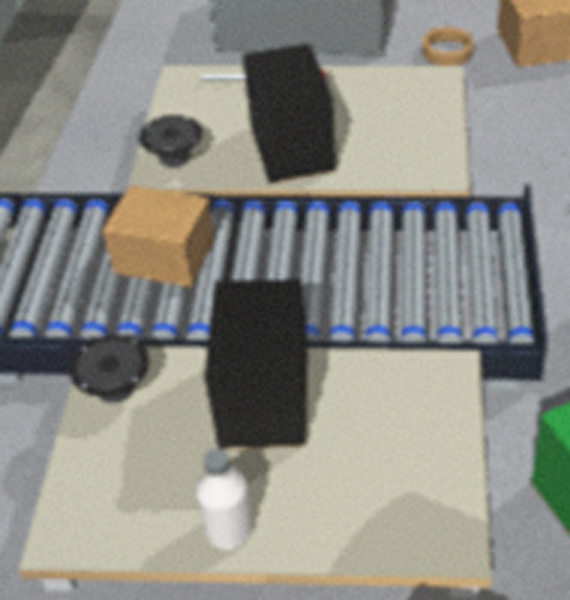

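```bash
cat > fit.py <<'E'
from h import *
from scipy.optimize import least_squares
sc=dict(np.load('scene0.npz'));sd=dict(np.load('side0.npz'))
A=lambda x,y:(250+x/3,130+y/3)
B=lambda x,y:(110+(x-390)/3,190+y/3)
S=lambda x,y:(130+x/3,95+y/3)
# line
obs=[(sc,(72,243),(-.255,-.46)),(sc,(150,377),(.235,-.46)),(sc,(413,203),(.235,.46)),
 (sd,S(22,572),(.235,.46)),(sd,S(490,578),(-.255,.46)),(sd,S(163,66),(.235,-.46)),(sd,S(465,67),(-.255,-.46))]
def P(q,l,z): c,s=np.cos(q[2]),np.sin(q[2]); return [q[0]+c*l[0]-s*l[1],q[1]+s*l[0]+c*l[1],z]
f=lambda q:np.concatenate([proj(s,P(q,l,.07))-uv for s,uv,l in obs])
r=least_squares(f,[.4,0,0],loss='soft_l1'); L=r.x; print('line',L,r.fun.round(1).reshape(-1,2).tolist())
def spk(obs,g):
    f=lambda q:np.concatenate([proj(s,P(q,(a*.05,b*.07),z))-uv for s,uv,(a,b,z) in obs])
    r=least_squares(f,g,loss='soft_l1'); print(r.x,r.fun.round(1).reshape(-1,2).tolist());
    q=r.x; c,s=np.cos(L[2]),np.sin(L[2]);d=q[:2]-L[:2]; print(' in line',c*d[0]+s*d[1],-s*d[0]+c*d[1],q[2]-L[2])
t,b=.2,.07
spk([(sc,A(104,95),(-1,-1,t)),(sc,A(200,45),(-1,1,t)),(sc,A(270,85),(1,1,t)),(sc,A(165,135),(1,-1,t)),(sc,A(165,233),(1,-1,b)),(sc,A(262,178),(1,1,b)),(sc,A(104,190),(-1,-1,b)),
 (sd,S(218,282),(1,-1,t)),(sd,S(302,282),(-1,-1,t)),(sd,S(218,444),(1,1,b)),(sd,S(305,444),(-1,1,b))],[.4,.25,0])
spk([(sc,B(483,137),(-1,-1,t)),(sc,B(600,50),(-1,1,t)),(sc,B(680,92),(1,1,t)),(sc,B(563,185),(1,-1,t)),(sc,B(585,285),(1,-1,b)),(sc,B(690,190),(1,1,b)),(sc,B(508,237),(-1,-1,b)),
 (sd,S(245,55),(1,-1,t)),(sd,S(312,45),(-1,-1,t)),(sd,S(270,181),(1,1,b)),(sd,S(335,168),(-1,1,b))],[.4,-.25,0])
# others
for n,s,uv,z in [('woofL',sc,(348,213),.12),('woofR',sc,(220,288),.12),('glue cap',sd,S(217,460),.2),('glue base',sd,S(228,535),.08),('carton top',sd,S(160,207),.15),('sd handle',sc,(117,280),.085),('sd tip',sc,(150,333),.075)]:
    p=ray(s,*uv,z);c,sn=np.cos(L[2]),np.sin(L[2]);d=p[:2]-L[:2]; print(n,p.round(3),(c*d[0]+sn*d[1]).round(3),(-sn*d[0]+c*d[1]).round(3))
E
python3 fit.py
```

```text
line [ 0.56765785 -0.00071862  0.06116657] [[-2.9, 0.1], [-4.4, -3.5], [2.9, -2.3], [-1.8, 0.6], [0.5, -0.2], [-2.8, 0.3], [-3.1, -0.3]]
[0.55193774 0.23026608 0.0908538 ] [[-1.3, -1.8], [0.1, -2.1], [0.2, -1.2], [1.4, 0.6], [-0.8, 1.4], [-1.2, 0.8], [-2.1, -0.6], [-1.5, -0.0], [-0.2, -0.6], [-0.7, 2.1], [-0.2, 1.6]]
 in line -0.0015709868427268864 0.23151367948524265 0.029687233366657732
[ 0.58109145 -0.2409453   0.3401033 ] [[-1.6, -1.2], [-1.0, -2.5], [0.1, -1.3], [-0.1, 0.5], [-0.1, 1.3], [1.0, -0.0], [-0.9, -0.6], [-1.7, 0.3], [-1.3, -0.0], [-1.2, 1.7], [-0.3, 1.9]]
 in line -0.0012762049089279567 -0.24059861058300336 0.27893673432493077
woofL [0.734 0.222 0.12 ] 0.179 0.212
woofR [ 0.757 -0.213  0.12 ] 0.176 -0.223
glue cap [0.561 0.408 0.2  ] 0.018 0.409
glue base [0.561 0.418 0.08 ] 0.019 0.419
carton top [ 0.716 -0.015  0.15 ] 0.148 -0.023
sd handle [ 0.561 -0.409  0.085] -0.032 -0.407
sd tip [ 0.746 -0.398  0.075] 0.154 -0.408
```

```bash
cat > to.py <<'E'
import sys
from h import *
x,y,z,yaw=map(float,sys.argv[1:5])
o=robot.get_obs(); rp=o['ee_rot']; Y=rp[2]; p=np.array(o['tool_pos'])
d=np.array([x,y,z])-p; c,s=np.cos(Y),np.sin(Y)
t=np.array([c*d[0]+s*d[1], s*d[0]-c*d[1], -d[2]])/.08
dy=(yaw-Y+np.pi)%(2*np.pi)-np.pi
print('t',o['time'],'p',p.round(4),'rpy',rp.round(3),'F',o['wrist_force'].round(1),'w',round(o['width'],3)); print('shift n',t.round(3),'turn n',round(-dy/(np.pi/2),3))
E
python3 to.py .645 .234 .30 -3.0507
```

```text
t 0.15 p [0.1486 0.5291 0.2046] rpy [-3.14  -0.     2.868] F [-1.   0.  -0.2] w 0.094
shift n [-6.972 -1.874 -1.193] turn n -0.232
```

{"name": "servo_tool", "arguments": {"rows": [[[0,0,-0.4],-0.08],[[0,0,-0.8],-0.16],[[0,0,-1],-0.232],[[0,0,-1],-0.232]], "grip": -1}}

```text
time: 0.48
tool_pos: [0.1493, 0.531, 0.2903]
ee_rot: [3.134, 0.004, -3.049]
wrist_force: [-0.1, 0.1, 0.9]
width: 0.0938
```

```bash
python3 to.py .645 .234 .30 -3.0507
```

```text
t 0.4833 p [0.1493 0.531  0.2903] rpy [ 3.134  0.004 -3.049] F [-0.1  0.1  0.9] w 0.094
shift n [-5.828 -4.268 -0.121] turn n 0.001
```

{"name": "servo_tool", "arguments": {"rows": [[[-0.3,-0.2,0],0],[[-0.65,-0.48,0],0],[[-0.97,-0.71,0],0]]}}

```text
time: 0.73
tool_pos: [0.2315, 0.4789, 0.2834]
ee_rot: [-3.139, -0.001, -3.053]
wrist_force: [0.1, 1.5, -0.7]
width: 0.094
```

{"name": "servo_tool", "arguments": {"rows": [[[-0.32,-0.24,0],0],[[-0.65,-0.48,0],0],[[-0.97,-0.71,0],0]]}}

```text
time: 0.98
tool_pos: [0.3143, 0.429, 0.2833]
ee_rot: [-3.14, -0.002, -3.054]
wrist_force: [0.2, 0.2, -0.3]
width: 0.0936
```

{"name": "servo_tool", "arguments": {"rows": [[[-0.32,-0.24,0],0],[[-0.65,-0.48,0],0],[[-0.97,-0.71,0],0]]}}

```text
time: 1.23
tool_pos: [0.3968, 0.3794, 0.2833]
ee_rot: [-3.14, -0.003, -3.054]
wrist_force: [-0.2, 0.6, -0.1]
width: 0.0941
```

{"name": "servo_tool", "arguments": {"rows": [[[-0.32,-0.24,0],0],[[-0.65,-0.48,0],0],[[-0.97,-0.71,0],0]]}}

```text
time: 1.48
tool_pos: [0.4792, 0.3299, 0.2832]
ee_rot: [-3.14, -0.003, -3.055]
wrist_force: [0.3, 0.7, 0.2]
width: 0.0941
```

{"name": "servo_tool", "arguments": {"rows": [[[-0.32,-0.24,0],0],[[-0.65,-0.48,0],0],[[-0.97,-0.71,0],0]]}}

```text
time: 1.73
tool_pos: [0.5616, 0.2805, 0.283]
ee_rot: [-3.141, -0.003, -3.055]
wrist_force: [0.4, 0.1, 0.1]
width: 0.0941
```

{"name": "servo_tool", "arguments": {"rows": [[[-0.32,-0.24,0],0],[[-0.65,-0.48,0],0],[[-0.97,-0.71,0],0],[[-0.97,-0.71,0],0]]}}

```text
time: 2.07
tool_pos: [0.6469, 0.2278, 0.2799]
ee_rot: [-3.138, -0.005, -3.06]
wrist_force: [-0.6, -0.1, -0.3]
width: 0.0943
```

```bash
python3 to.py .635 .234 .188 -3.0507; python3 -c "
from h import *
snap('scene','scene1');snap('side','side1');snap('wrist','wrist1')
a=[cv2.imread(f'pics/{n}1.png') for n in('scene','side')]
cv2.imwrite('pics/c1.png',cv2.resize(np.hstack([a[0][90:270,200:400],a[1][90:300,130:330][:180]]),None,fx=2,fy=2))"
```

```text
t 2.0667 p [0.6469 0.2278 0.2799] rpy [-3.138 -0.005 -3.06 ] F [-0.6 -0.1 -0.3] w 0.094
shift n [0.142 0.089 1.148] turn n -0.006
```

View pics/c1.png

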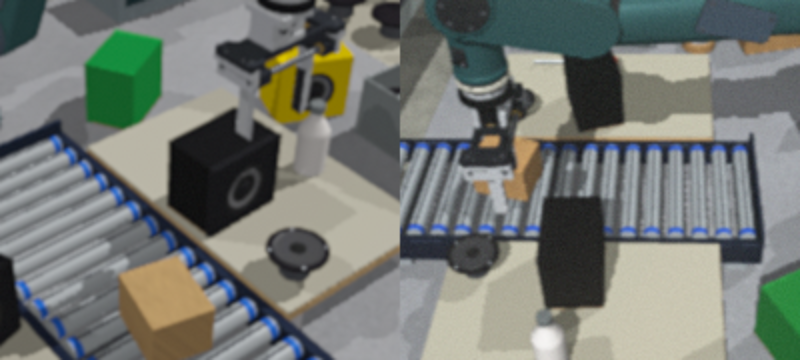

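View pics/wrist1.png

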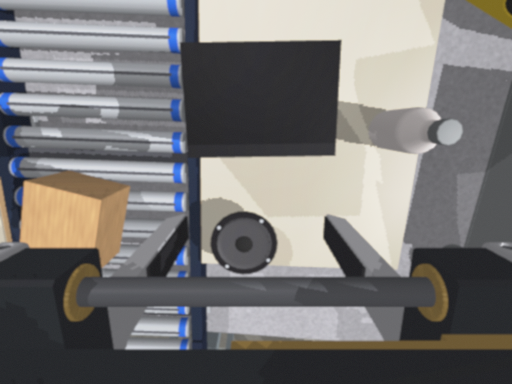

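The wrist view shows the left speaker's top with corners at (182,42), (340,40), (337,145) and (186,149), and the fingers are in front of it. I'll check this against the fit.

```bash
python3 -c "
from h import *
s=dict(np.load('wrist1.npz'))
P=[ray(s,*uv,.2) for uv in [(182,42),(340,40),(337,145),(186,149)]]
for p in P: print(p.round(4))
print(np.mean(P,0), np.linalg.norm(P[0]-P[1]),np.linalg.norm(P[1]-P[2]))
d=P[1]-P[0];print(np.arctan2(-d[0],d[1]));d=P[2]-P[3];print(np.arctan2(-d[0],d[1]))
"
```

```text
[0.5119 0.1553 0.2   ]
[0.4985 0.2912 0.2   ]
[0.5875 0.3027 0.2   ]
[0.6035 0.1612 0.2   ]
[0.5503269 0.2276108 0.2      ] 0.13651064545183472 0.0896998512844852
0.0981116047251731
0.11271954687788195
```

{"name": "servo_tool", "arguments": {"rows": [[[0,0.02,0.35],0],[[0,0.04,0.7],0],[[0,0.05,1],0],[[0,0.05,1],0]]}}

```text
time: 2.55
tool_pos: [0.6386, 0.237, 0.1985]
ee_rot: [-3.14, -0.012, -3.05]
wrist_force: [-0.8, -0.5, -1.5]
width: 0.0939
```

{"name": "servo_tool", "arguments": {"rows": [[[0.1,0,0.16],0],[[0.2,0,0.16],0],[[0.3,0,0.16],0],[[0.4,0,0.16],0],[[0.45,0,0.16],0],[[0.52,0,0.13],0],[[0.6,0,0.07],0],[[0.68,0,0.0],0],[[0.76,0,-0.05],0],[[0.84,0,-0.1],0],[[0.92,0,-0.15],0],[[1,0,-0.19],0]]}}

```text
time: 3.55
tool_pos: [0.5621, 0.2289, 0.2209]
ee_rot: [3.142, -0.001, -3.051]
wrist_force: [1.9, -0.7, 1.2]
width: 0.0938
```

```bash
python3 to.py .50 .221 .22 -3.0507; python3 -c "
from h import *
snap('scene','scene2');snap('side','side2')
a=[cv2.imread(f'pics/{n}2.png') for n in('scene','side')]
cv2.imwrite('pics/c2.png',cv2.resize(np.hstack([a[0][90:270,200:400],a[1][90:300,130:330][:180]]),None,fx=2,fy=2))"
```

```text
t 3.55 p [0.5621 0.2289 0.2209] rpy [ 3.142e+00 -1.000e-03 -3.051e+00] F [ 1.9 -0.7  1.2] w 0.094
shift n [ 0.782 -0.028  0.012] turn n -0.0
```

View pics/c2.png

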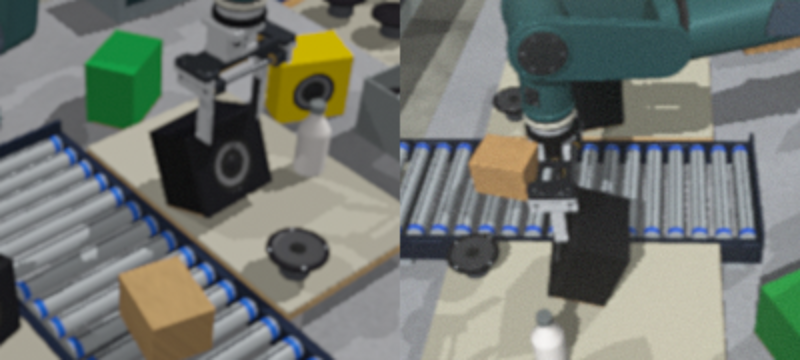

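The speaker is tilting cleanly, about 20° so far. I'll continue the pull with the tip slightly lower for margin.

{"name": "servo_tool", "arguments": {"rows": [[[0.07,0,0.05],0],[[0.15,0,0.07],0],[[0.23,0,0.07],0],[[0.3,0,0.06],0],[[0.37,0,0.05],0],[[0.44,0,0.04],0],[[0.5,0,0.03],0],[[0.56,0,0.02],0],[[0.62,0,0.02],0],[[0.68,0,0.02],0],[[0.74,0,0.02],0],[[0.78,0,0.02],0]]}}

```text
time: 4.65
tool_pos: [0.5005, 0.2233, 0.2191]
ee_rot: [3.141, -0.0, -3.051]
wrist_force: [-0.6, -0.0, 0.7]
width: 0.0938
```

{"name": "servo_tool", "arguments": {"rows": [[[0,0,-0.1],0],[[0,0,-0.4],0],[[0,0,-0.8],0],[[0,0,-1],0]]}}

```text
time: 4.98
tool_pos: [0.5018, 0.2235, 0.3032]
ee_rot: [3.14, 0.005, -3.051]
wrist_force: [0.4, 0.2, 0.4]
width: 0.0939
```

```bash
python3 to.py .50 .221 .22 -3.0507; python3 -c "
from h import *
snap('scene','scene3');snap('side','side3')
a=[cv2.imread(f'pics/{n}3.png') for n in('scene','side')]
cv2.imwrite('pics/c3.png',cv2.resize(np.hstack([a[0][90:270,200:400],a[1][90:300,130:330][:180]]),None,fx=2,fy=2))"
```

```text
t 4.9833 p [0.5018 0.2235 0.3032] rpy [ 3.14   0.005 -3.051] F [0.4 0.2 0.4] w 0.094
shift n [ 0.025 -0.03   1.04 ] turn n -0.0
```

View pics/c3.png

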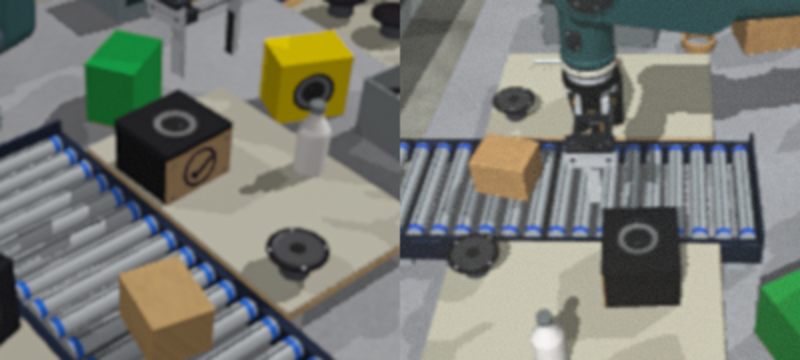

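The left (stamped) speaker lies on its back, with the ring and tick visible at scene crop (200,165), full image about (300,172). Next is the right-hand speaker.

{"name": "servo_tool", "arguments": {"rows": [[[0,0,0],-0.08],[[0,0,0],-0.16],[[0,0,0],-0.16]]}}

```text
time: 5.33
tool_pos: [0.5008, 0.2232, 0.2975]
ee_rot: [3.142, -0.002, -2.798]
wrist_force: [0.2, 0.5, 0.0]
width: 0.0938
```

```bash
python3 to.py .666 -.211 .285 -2.80
```

```text
t 5.3333 p [0.5008 0.2232 0.2975] rpy [ 3.142e+00 -2.000e-03 -2.798e+00] F [0.2 0.5 0. ] w 0.094
shift n [-0.114 -5.806  0.157] turn n 0.002
```

{"name": "servo_tool", "arguments": {"rows": [[[0,-0.25,0],0],[[0,-0.6,0],0],[[0,-0.96,0],0]]}}

```text
time: 5.58
tool_pos: [0.5266, 0.1508, 0.2977]
ee_rot: [3.141, -0.002, -2.801]
wrist_force: [0.2, 0.4, 1.1]
width: 0.0939
```

{"name": "servo_tool", "arguments": {"rows": [[[0,-0.32,0],0],[[0,-0.64,0],0],[[0,-0.96,0],0]]}}

```text
time: 5.83
tool_pos: [0.5526, 0.0774, 0.2977]
ee_rot: [3.141, -0.002, -2.803]
wrist_force: [0.3, -0.2, 0.4]
width: 0.094
```

{"name": "servo_tool", "arguments": {"rows": [[[0,-0.32,0],0],[[0,-0.64,0],0],[[0,-0.96,0],0]]}}

```text
time: 6.08
tool_pos: [0.5783, 0.0051, 0.2977]
ee_rot: [3.141, -0.002, -2.803]
wrist_force: [0.2, 0.9, 0.1]
width: 0.094
```

{"name": "servo_tool", "arguments": {"rows": [[[0,-0.32,0],0],[[0,-0.64,0],0],[[0,-0.96,0],0]]}}

```text
time: 6.33
tool_pos: [0.6041, -0.0673, 0.2976]
ee_rot: [3.14, -0.002, -2.803]
wrist_force: [1.2, -0.7, -0.0]
width: 0.0941
```

{"name": "servo_tool", "arguments": {"rows": [[[0,-0.32,0],0],[[0,-0.64,0],0],[[0,-0.96,0],0]]}}

```text
time: 6.58
tool_pos: [0.6299, -0.1396, 0.2975]
ee_rot: [3.14, -0.002, -2.803]
wrist_force: [0.5, -0.7, -0.5]
width: 0.0937
```

{"name": "servo_tool", "arguments": {"rows": [[[0,-0.32,0],0],[[0,-0.64,0],0],[[0,-0.96,0],0],[[0,-0.96,0],0]]}}

```text
time: 6.92
tool_pos: [0.6558, -0.2154, 0.2951]
ee_rot: [3.14, -0.004, -2.808]
wrist_force: [-0.1, -0.3, -0.4]
width: 0.0938
```

```bash
python3 to.py .666 -.211 .19 -2.80; python3 -c "
from h import *
snap('wrist','wrist4')"
```

```text
t 6.9167 p [ 0.6558 -0.2154  0.2951] rpy [ 3.14  -0.004 -2.808] F [-0.1 -0.3 -0.4] w 0.094
shift n [-0.139  0.011  1.314] turn n -0.005
```

View pics/wrist4.png

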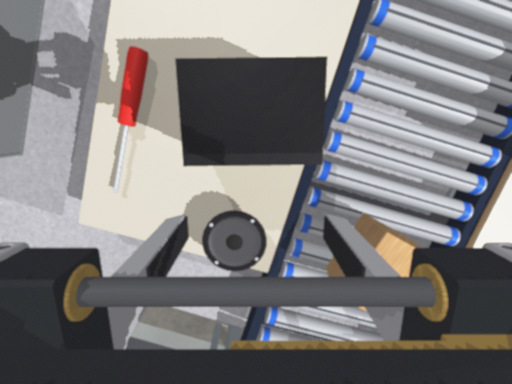

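The top of the right speaker (176–326, 57–165) is square to the tool and centred on the fingers. I'll descend and pull it the same way.

{"name": "servo_tool", "arguments": {"rows": [[[-0.12,0,0.3],0],[[-0.14,0,0.65],0],[[-0.14,0,1],0]]}}

```text
time: 7.22
tool_pos: [0.6666, -0.2055, 0.2185]
ee_rot: [-3.141, 0.002, -2.8]
wrist_force: [0.2, -0.3, -0.4]
width: 0.0938
```

{"name": "servo_tool", "arguments": {"rows": [[[0,0,0.2],0],[[0,0,0.33],0],[[0,0,0.33],0]]}}

```text
time: 7.47
tool_pos: [0.6646, -0.2053, 0.1889]
ee_rot: [3.137, -0.005, -2.8]
wrist_force: [0.8, 0.0, -1.0]
width: 0.0939
```

{"name": "servo_tool", "arguments": {"rows": [[[0.1,0,0],0],[[0.2,0,0],0],[[0.3,0,0],0],[[0.37,0,0],0],[[0.44,0,0],0],[[0.52,0,-0.05],0],[[0.6,0,-0.1],0],[[0.68,0,-0.15],0],[[0.76,0,-0.2],0],[[0.84,0,-0.25],0],[[0.92,0,-0.29],0],[[1,0,-0.32],0]]}}

```text
time: 8.47
tool_pos: [0.5907, -0.2345, 0.22]
ee_rot: [-3.139, 0.002, -2.8]
wrist_force: [2.8, 1.0, 3.8]
width: 0.0941
```

```bash
python3 to.py .530 -.26 .22 -2.80; python3 -c "
from h import *
snap('scene','scene5');snap('side','side5')
a=[cv2.imread(f'pics/{n}5.png') for n in('scene','side')]
cv2.imwrite('pics/c5.png',cv2.resize(np.hstack([a[0][150:330,70:270],a[1][60:240,130:330]]),None,fx=2,fy=2))"
```

```text
t 8.4667 p [ 0.5907 -0.2345  0.22  ] rpy [-3.139e+00  2.000e-03 -2.800e+00] F [2.8 1.  3.8] w 0.094
shift n [ 0.822 -0.046  0.   ] turn n 0.0
```

View pics/c5.png

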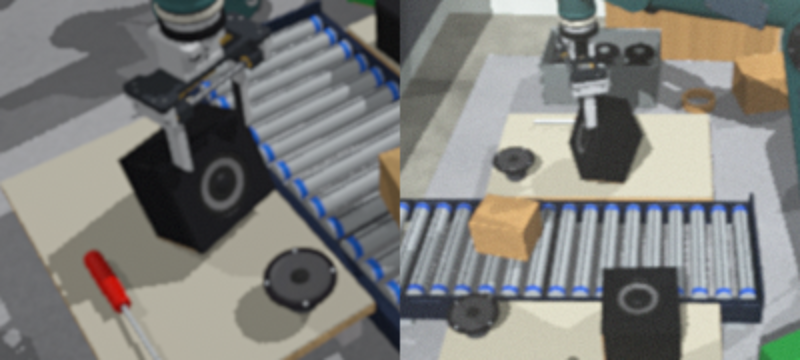

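{"name": "servo_tool", "arguments": {"rows": [[[0.07,0,0.05],0],[[0.15,0,0.07],0],[[0.23,0,0.07],0],[[0.3,0,0.06],0],[[0.37,0,0.05],0],[[0.44,0,0.04],0],[[0.5,0,0.03],0],[[0.56,0,0.02],0],[[0.62,0,0.02],0],[[0.68,0,0.02],0],[[0.76,0,0.02],0],[[0.83,0,0.02],0]]}}

```text
time: 9.57
tool_pos: [0.5276, -0.2563, 0.2164]
ee_rot: [3.141, -0.0, -2.8]
wrist_force: [1.0, 0.1, 0.4]
width: 0.0941
```

{"name": "servo_tool", "arguments": {"rows": [[[0,0,-0.1],0],[[0,0,-0.4],0],[[0,0,-0.8],0],[[0,0,-1],0]]}}

```text
time: 9.9
tool_pos: [0.5287, -0.2564, 0.3009]
ee_rot: [-3.138, 0.003, -2.8]
wrist_force: [-0.3, -0.1, 1.4]
width: 0.0937
```

```bash
python3 -c "
from h import *
snap('scene','scene6');snap('side','side6')
a=[cv2.imread(f'pics/{n}6.png') for n in('scene','side')]
cv2.imwrite('pics/c6.png',cv2.resize(np.hstack([a[0][110:320,80:380]]),None,fx=2.6,fy=2.6,interpolation=cv2.INTER_CUBIC))
cv2.imwrite('pics/d6.png',cv2.resize(np.hstack([a[1][100:300,130:330]]),None,fx=3,fy=3,interpolation=cv2.INTER_CUBIC))"
```

```text
(no output)
```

View pics/c6.png

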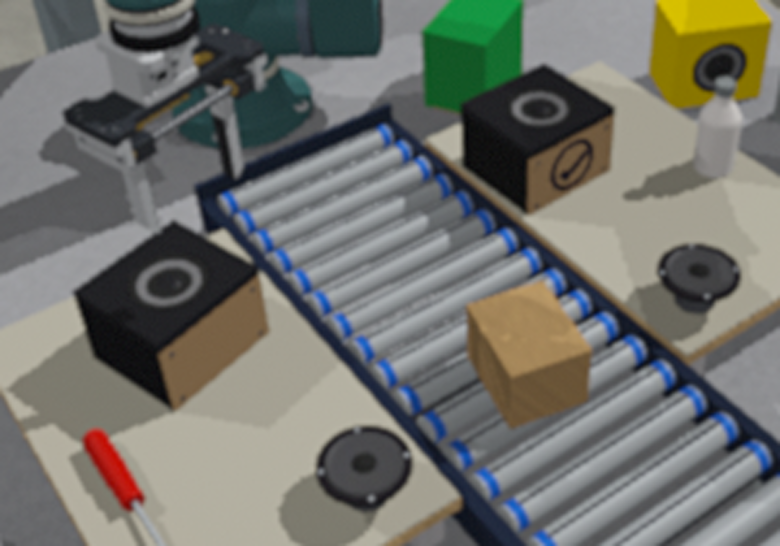

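View pics/d6.png

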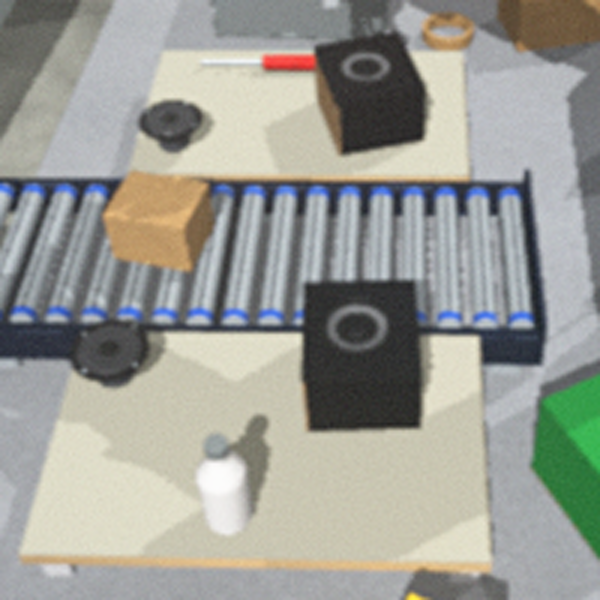

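Both speakers lie on their backs. The right one's underside is blank and the left one carries the stamp. I'll measure the lying poses.

```bash
cat > fit2.py <<'E'
from h import *
from scipy.optimize import least_squares
L=np.array([.5677,-.0007,.0612])
sc=dict(np.load('scene6.npz'));sd=dict(np.load('side6.npz'))
A=lambda x,y:(80+x/2.6,110+y/2.6)
S=lambda x,y:(130+x/3,100+y/3)
def P(q,l,z): c,s=np.cos(q[2]),np.sin(q[2]); return [q[0]+c*l[0]-s*l[1],q[1]+s*l[0]+c*l[1],z]
def spk(obs,g):
    f=lambda q:np.concatenate([proj(s,P(q,(a*.065,b*.07),z))-uv for s,uv,(a,b,z) in obs])
    r=least_squares(f,g,loss='soft_l1'); print(r.x,r.fun.round(1).reshape(-1,2).tolist());
    q=r.x; c,s=np.cos(L[2]),np.sin(L[2]);d=q[:2]-L[:2]; print(' in line',c*d[0]+s*d[1],-s*d[0]+c*d[1],q[2]-L[2])
t,b=.17,.07
spk([(sc,A(464,105),(-1,-1,t)),(sc,A(545,65),(-1,1,t)),(sc,A(612,105),(1,1,t)),(sc,A(527,147),(1,-1,t)),(sc,A(530,210),(1,-1,b)),(sc,A(610,168),(1,1,b)),(sc,A(466,162),(-1,-1,b)),
 (sd,S(305,283),(1,-1,t)),(sd,S(415,282),(-1,-1,t)),(sd,S(310,430),(1,1,b)),(sd,S(422,428),(-1,1,b))],[.43,.25,0])
spk([(sc,A(77,293),(-1,-1,t)),(sc,A(175,222),(-1,1,t)),(sc,A(258,270),(1,1,t)),(sc,A(160,345),(1,-1,t)),(sc,A(175,405),(1,-1,b)),(sc,A(267,330),(1,1,b)),(sc,A(97,355),(-1,-1,b))],[.45,-.25,0])
E
python3 fit2.py; python3 to.py .436 .35 .30 1.66
```

```text
[0.43554428 0.22159766 0.09601992] [[-1.8, -1.6], [-0.7, -1.7], [0.9, -0.2], [0.8, 0.8], [-1.0, 1.5], [-0.4, 0.1], [-2.0, 0.9], [-0.3, 0.6], [0.5, 0.1], [-1.3, 1.8], [-0.3, 1.6]]
 in line -0.11831218487885194 0.22996437283495677 0.03481991669589957
[ 0.47118663 -0.28039922  0.34227864] [[-1.4, -1.0], [0.0, -1.3], [0.6, -1.7], [-0.5, -0.1], [0.6, 2.5], [1.6, 0.7], [-0.9, 0.6]]
 in line -0.11343958993031328 -0.2732726492350157 0.28107863539901995
t 10.0 p [ 0.5295 -0.2568  0.3019] rpy [-3.135  0.006 -2.799] F [0.1 0.5 0.9] w 0.094
shift n [-1.443  7.538  0.024] turn n 1.161
```

{"name": "servo_tool", "arguments": {"rows": [[[0,0.08,0],0.07],[[0,0.16,0],0.15],[[0,0.24,0],0.23],[[0,0.32,0],0.31],[[0,0.4,0],0.39],[[0,0.5,0],0.47],[[0,0.6,0],0.55],[[0,0.7,0],0.63],[[0,0.8,0],0.7],[[0,0.9,0],0.78],[[0,0.95,0],0.86],[[0,1,0],0.94]]}}

```text
time: 11.0
tool_pos: [0.5009, -0.18, 0.295]
ee_rot: [-3.14, -0.002, 2.003]
wrist_force: [0.2, 0.6, 0.5]
width: 0.0938
```

{"name": "servo_tool", "arguments": {"rows": [[[0,0,0],0.08],[[0,0,0],0.16],[[0,0,0],0.221],[[0,0,0],0.221]]}}

```text
time: 11.33
tool_pos: [0.501, -0.1804, 0.295]
ee_rot: [-3.139, -0.001, 1.661]
wrist_force: [-0.1, 0.8, 0.3]
width: 0.0942
```

```bash
python3 to.py .425 .335 .28 1.667
```

```text
t 11.3333 p [ 0.501  -0.1804  0.295 ] rpy [-3.139e+00 -1.000e-03  1.661e+00] F [-0.1  0.8  0.3] w 0.094
shift n [ 6.502 -0.369  0.188] turn n -0.004
```

{"name": "servo_tool", "arguments": {"rows": [[[0.25,-0.02,0],0],[[0.6,-0.04,0],0],[[0.93,-0.055,0],0]]}}

```text
time: 11.58
tool_pos: [0.4897, -0.1064, 0.2952]
ee_rot: [-3.14, -0.001, 1.663]
wrist_force: [0.4, 0.5, -0.1]
width: 0.0942
```

{"name": "servo_tool", "arguments": {"rows": [[[0.31,-0.02,0],0],[[0.62,-0.04,0],0],[[0.93,-0.055,0],0]]}}

```text
time: 11.83
tool_pos: [0.4784, -0.0322, 0.2956]
ee_rot: [-3.14, -0.001, 1.665]
wrist_force: [0.2, 1.0, -0.8]
width: 0.094
```

{"name": "servo_tool", "arguments": {"rows": [[[0.31,-0.02,0],0],[[0.62,-0.04,0],0],[[0.93,-0.055,0],0]]}}

```text
time: 12.08
tool_pos: [0.4673, 0.0415, 0.2957]
ee_rot: [-3.14, -0.0, 1.665]
wrist_force: [-0.2, -0.6, 0.5]
width: 0.0941
```

{"name": "servo_tool", "arguments": {"rows": [[[0.31,-0.02,0],0],[[0.62,-0.04,0],0],[[0.93,-0.055,0],0]]}}

```text
time: 12.33
tool_pos: [0.4561, 0.1152, 0.2957]
ee_rot: [-3.14, -0.0, 1.665]
wrist_force: [-0.2, 0.4, -0.2]
width: 0.094
```

{"name": "servo_tool", "arguments": {"rows": [[[0.31,-0.02,0],0],[[0.62,-0.04,0],0],[[0.93,-0.055,0],0]]}}

```text
time: 12.58
tool_pos: [0.4449, 0.1888, 0.2957]
ee_rot: [-3.14, 0.0, 1.665]
wrist_force: [0.8, 0.2, 0.5]
width: 0.0939
```

{"name": "servo_tool", "arguments": {"rows": [[[0.31,-0.02,0],0],[[0.62,-0.04,0],0],[[0.93,-0.055,0],0]]}}

```text
time: 12.83
tool_pos: [0.4338, 0.2625, 0.2956]
ee_rot: [-3.14, 0.0, 1.665]
wrist_force: [0.0, 0.4, 0.0]
width: 0.0939
```

{"name": "servo_tool", "arguments": {"rows": [[[0.31,-0.02,0],0],[[0.62,-0.04,0],0],[[0.93,-0.055,0],0],[[0.93,-0.055,0],0]]}}

```text
time: 13.17
tool_pos: [0.422, 0.3384, 0.2947]
ee_rot: [-3.139, -0.001, 1.669]
wrist_force: [0.3, -0.6, -0.2]
width: 0.0939
```

```bash
python3 to.py .4245 .336 .105 1.667; python3 -c "
from h import *
s=snap('wrist','wrist7')"
```

```text
t 13.1667 p [0.422  0.3384 0.2947] rpy [-3.139e+00 -1.000e-03  1.669e+00] F [ 0.3 -0.6 -0.2] w 0.094
shift n [-0.033  0.028  2.372] turn n 0.001
```

View pics/wrist7.png

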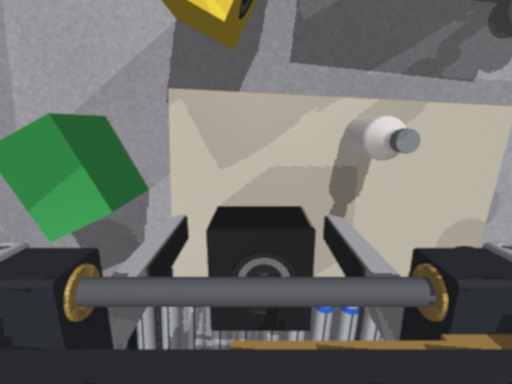

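```bash
python3 -c "
from h import *
s=dict(np.load('wrist7.npz'));d=dict(np.load('side0.npz'))
for z in(.1,.13,.2): print(z,[ray(s,*uv,z).round(3)[:2].tolist() for uv in((106,116),(148,187),(52,240))],[ray(d,*uv,z).round(3)[:2].tolist() for uv in((308,237),(335,228))])"
```

```text
0.1 [[0.219, 0.397], [0.274, 0.306], [0.134, 0.212]] [[0.239, 0.269], [0.147, 0.224]]
0.13 [[0.235, 0.398], [0.286, 0.314], [0.157, 0.228]] [[0.243, 0.292], [0.153, 0.249]]
0.2 [[0.272, 0.4], [0.312, 0.333], [0.21, 0.264]] [[0.251, 0.346], [0.168, 0.306]]
```

{"name": "servo_tool", "arguments": {"rows": [[[0,0,0.35],0],[[0,0,0.7],0],[[0,0,1],0],[[0,0,1],0]]}}

```text
time: 13.55
tool_pos: [0.4209, 0.3323, 0.2099]
ee_rot: [-3.131, 0.006, 1.662]
wrist_force: [0.2, -0.4, -0.6]
width: 0.0939
```

{"name": "servo_tool", "arguments": {"rows": [[[0.02,0.03,0.35],0],[[0.04,0.03,0.7],0],[[0.04,0.03,1],0]]}}

```text
time: 13.8
tool_pos: [0.4262, 0.338, 0.1369]
ee_rot: [3.14, -0.001, 1.662]
wrist_force: [-1.0, 0.5, -0.3]
width: 0.0943
```

{"name": "servo_tool", "arguments": {"rows": [[[0,0,0.15],0],[[0,0,0.32],0],[[0,0,0.32],0]]}}

```text
time: 14.05
tool_pos: [0.4247, 0.3372, 0.1093]
ee_rot: [-3.138, 0.002, 1.662]
wrist_force: [-0.7, 0.4, -0.6]
width: 0.094
```

```bash
python3 to.py .4455 .08 .105 1.667
```

```text
t 14.05 p [0.4247 0.3372 0.1093] rpy [-3.138e+00  2.000e-03  1.662e+00] F [-0.7  0.4 -0.6] w 0.094
shift n [-3.226 -0.033  0.053] turn n -0.003
```

{"name": "servo_tool", "arguments": {"rows": [[[-0.1,0,0],0],[[-0.2,0,0],0],[[-0.3,0,0],0],[[-0.38,0,0],0],[[-0.46,0,0],0],[[-0.54,0,0],0],[[-0.62,0,0],0],[[-0.7,0,0],0],[[-0.78,0,0],0],[[-0.86,0,0],0],[[-0.93,0,0],0],[[-1,0,0],0]]}}

```text
time: 15.05
tool_pos: [0.4331, 0.2613, 0.1127]
ee_rot: [3.139, -0.007, 1.663]
wrist_force: [-0.8, 7.5, 3.7]
width: 0.0938
```

{"name": "servo_tool", "arguments": {"rows": [[[-0.08,0,0],0],[[-0.16,0,0],0],[[-0.24,0,0],0],[[-0.32,0,0],0],[[-0.4,0,0],0],[[-0.48,0,0],0],[[-0.56,0,0],0],[[-0.64,0,0],0],[[-0.72,0,0],0],[[-0.8,0,0],0],[[-0.88,0,0],0],[[-0.96,0,0],0]]}}

```text
time: 16.05
tool_pos: [0.44, 0.184, 0.1121]
ee_rot: [3.139, -0.005, 1.663]
wrist_force: [-0.3, 5.9, 2.1]
width: 0.0937
```

```bash
python3 to.py .4455 .08 .105 1.667; python3 -c "
from h import *
snap('scene','scene8');snap('side','side8')
a=[cv2.imread(f'pics/{n}8.png') for n in('scene','side')]
cv2.imwrite('pics/c8.png',cv2.resize(np.hstack([a[0][90:290,180:380],a[1][100:300,130:330]]),None,fx=2,fy=2))"
```

```text
t 16.05 p [0.44   0.184  0.1121] rpy [ 3.139 -0.005  1.663] F [-0.3  5.9  2.1] w 0.094
shift n [-1.301 -0.052  0.089] turn n -0.003
```

View pics/c8.png

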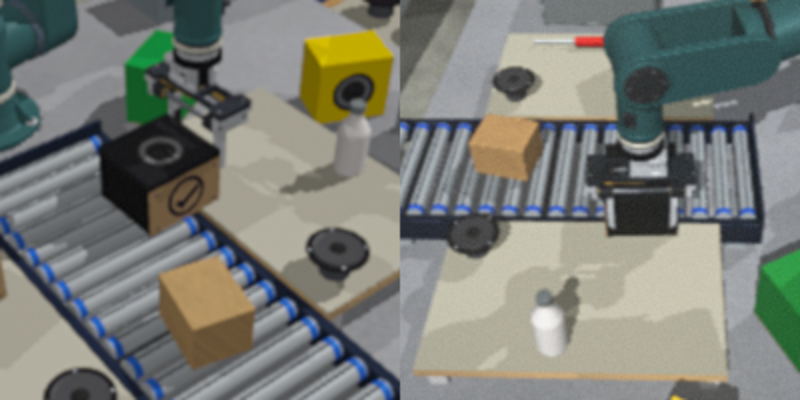

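It is pushing squarely and is now partly on the rollers. I'll continue, slowing towards the end.

{"name": "servo_tool", "arguments": {"rows": [[[-0.08,0,0],0],[[-0.16,0,0],0],[[-0.24,0,0],0],[[-0.32,0,0],0],[[-0.4,0,0],0],[[-0.47,0,0],0],[[-0.54,0,0],0],[[-0.61,0,0],0],[[-0.68,0,0],0],[[-0.74,0,0],0],[[-0.8,0,0],0],[[-0.86,0,0],0]]}}

```text
time: 17.15
tool_pos: [0.446, 0.1144, 0.1114]
ee_rot: [3.141, -0.002, 1.663]
wrist_force: [-0.2, 5.2, 2.6]
width: 0.0941
```

{"name": "servo_tool", "arguments": {"rows": [[[-0.06,0,0],0],[[-0.12,0,0],0],[[-0.18,0,0],0],[[-0.24,0,0],0],[[-0.3,0,0],0],[[-0.36,0,0],0],[[-0.42,0,0],0],[[-0.46,0,0],0],[[-0.5,0,0],0],[[-0.52,0,0],0],[[-0.54,0,0],0],[[-0.54,0,0],0]]}}

```text
time: 18.15
tool_pos: [0.4499, 0.0713, 0.1114]
ee_rot: [3.141, -0.001, 1.662]
wrist_force: [-1.0, 4.9, 3.1]
width: 0.0944
```

{"name": "servo_tool", "arguments": {"rows": [[[0.03,0,0],0],[[0.1,0,0],0],[[0.3,0,0],0],[[0.6,0,0],0],[[0.6,0,-0.3],0],[[0.6,0,-0.6],0],[[0.6,0,-1],0],[[0.6,0,-1],0]]}}

```text
time: 18.82
tool_pos: [0.4484, 0.1188, 0.1973]
ee_rot: [3.131, 0.001, 1.662]
wrist_force: [1.4, -0.5, 1.1]
width: 0.094
```

{"name": "servo_tool", "arguments": {"rows": [[[0.3,0,-0.3],0],[[0.6,0,-0.6],0],[[0.9,0,-1],0],[[0.9,0,-1],0]]}}

```text
time: 19.15
tool_pos: [0.4405, 0.1936, 0.277]
ee_rot: [3.132, -0.003, 1.665]
wrist_force: [0.1, -0.9, 1.3]
width: 0.0939
```

```bash
python3 to.py .4455 .08 .105 1.667; python3 -c "
from h import *
snap('scene','scene9');snap('side','side9')
a=[cv2.imread(f'pics/{n}9.png') for n in('scene','side')]
cv2.imwrite('pics/c9.png',cv2.resize(np.hstack([a[0][110:320,80:380]]),None,fx=2.6,fy=2.6,interpolation=cv2.INTER_CUBIC))
cv2.imwrite('pics/d9.png',cv2.resize(np.hstack([a[1][100:300,130:330]]),None,fx=3,fy=3,interpolation=cv2.INTER_CUBIC))"
```

```text
t 19.15 p [0.4405 0.1936 0.277 ] rpy [ 3.132e+00 -3.000e-03  1.665e+00] F [ 0.1 -0.9  1.3] w 0.094
shift n [-1.42  -0.072  2.15 ] turn n -0.001
```

View pics/c9.png

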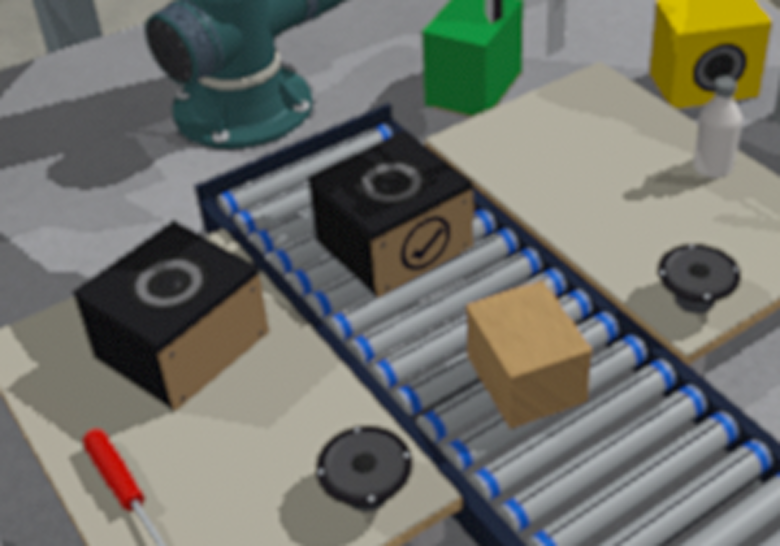

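View pics/d9.png

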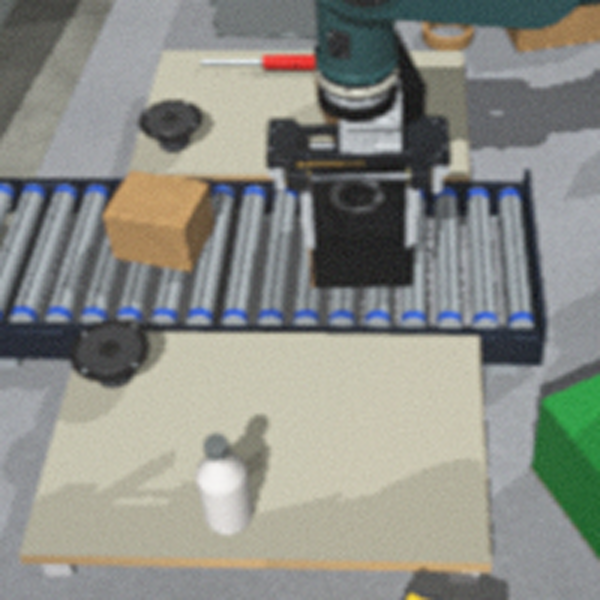

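{"name": "servo_tool", "arguments": {"rows": [[[0.3,0,0],0],[[0.6,0,0],0],[[0.9,0,0],0],[[0.9,0,0],0],[[0.9,0,0],0],[[0.9,0,0],0]]}}

```text
time: 19.75
tool_pos: [0.4322, 0.2607, 0.2695]
ee_rot: [-3.139, 0.002, 1.661]
wrist_force: [-0.6, -0.4, 0.5]
width: 0.0941
```

```bash
cat > fit3.py <<'E'
exec(open('fit2.py').read().split('t,b=')[0].replace('scene6','scene9'))
t,b=.17,.07
spk([(sc,A(312,180),(-1,-1,t)),(sc,A(473,185),(1,1,t)),(sc,A(373,235),(1,-1,t)),(sc,A(378,292),(1,-1,b)),(sc,A(470,245),(1,1,b)),(sc,A(318,232),(-1,-1,b))],[.45,0,0])
s=snap('scene','scene10')
a=cv2.imread('pics/scene9.png').astype(int);b_=cv2.imread('pics/scene10.png').astype(int)
print('diff speaker area',np.abs(a-b_)[155:225,195:265].mean(),np.abs(a-b_)[190:270,105:185].mean(),'carton',np.abs(a-b_)[215:275,255:310].mean())
a=cv2.imread('pics/scene0.png').astype(int)
for n,(r,c) in dict(carton=((215,275),(258,308)),woofL=((200,232),(330,368)),woofR=((270,310),(198,242)),glue=((138,180),(347,367)),sd=((275,340),(108,155))).items(): print(n,np.abs(a-b_)[r[0]:r[1],c[0]:c[1]].mean().round(1))
E
python3 fit3.py; python3 to.py 0 0 0 0
```

```text
[ 0.45974471 -0.00212293  0.06238456] [[-1.0, -2.7], [0.5, -1.5], [-0.4, -1.4], [-0.1, 2.1], [2.0, 0.6], [-0.1, 2.3]]
 in line -0.10784021166127432 0.005182474261297597 0.0011845625611285049
diff speaker area 2.895374149659864 3.8810416666666665 carton 0.6787878787878788
carton 3.5
woofL 4.1
woofR 3.9
glue 5.2
sd 14.1
t 19.8 p [0.4324 0.2606 0.27  ] rpy [-3.14e+00  2.00e-03  1.66e+00] F [ 0.4 -0.   0.2] w 0.094
shift n [-2.762 -5.674  3.375] turn n 1.057
```

```bash
python3 -c "
import cv2;a=cv2.imread('pics/scene10.png');cv2.imwrite('pics/c10.png',cv2.resize(a[110:320,80:380],None,fx=2.6,fy=2.6,interpolation=cv2.INTER_CUBIC))"
```

```text
(no output)
```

View pics/c10.png

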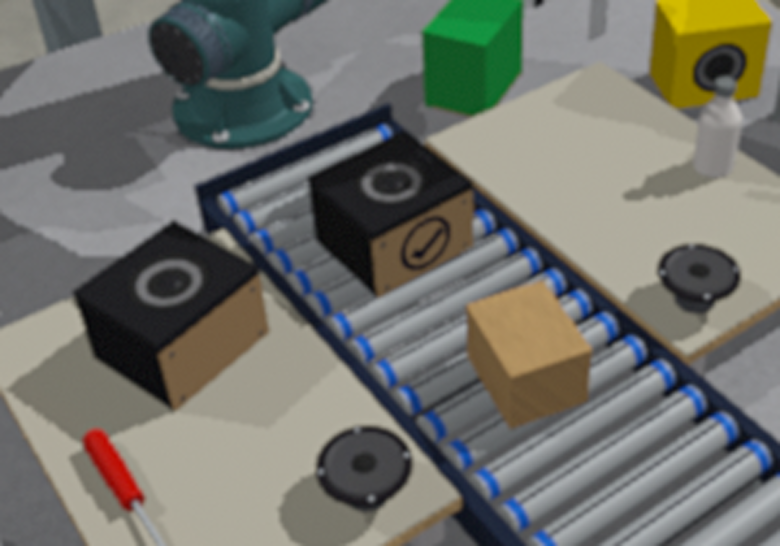

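The view is unchanged, with the stamped speaker at rest mid-line (crop (390,215)), the blank one on the right table (crop (170,310)), and the arm clear. Handing in.

```bash
python3 -c "
from bench import robot
print(robot.close_job())"
```

```text
the job is handed in; nothing more can be done
None
```

I tipped both loudspeakers onto their backs by pulling at the top of the front with the open fingertips. The left one carried the stamp, so I pushed it squarely sideways onto the rollers, backed the arm off and handed the job in at about 20 s of the 72 s allowed.

- **Stamped speaker:** it lies on its back on the rollers. The image fit puts it at x ≈ -0.108 m and y ≈ 0.005 m in the line's frame. Two pictures 0.6 s apart showed no visible movement.
- **Unstamped speaker:** it lies on its back on the right side table at y ≈ -0.273 m, measured just after tipping. It looks unmoved in the later pictures.
- **Other items:** the start and end pictures show the carton, both woofers, the glue and the screwdriver in place. The screwdriver area did differ more than the rest, which I put down to the speaker's shadow moving off it.
- **Arm and forces:** the gripper ended clear of everything, and contact forces at the readings I had stayed under about 9 N.
- **Fit accuracy:** corner residuals were up to about 3 px on the speakers and about 6 px on the table corners that fix the line's frame. At this scale that is roughly 5–10 mm, well within the position limits. No check failed.

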